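# Pack shoe heels and thread into stacked totes

## Robot

A 7-joint arm with a two-finger parallel gripper is mounted at the origin on the work surface. World frame = base frame: x ahead of the robot, y to its left, z up, the work surface at z = 0. Lengths are in m, angles in rad, forces in N, time in s.
With the tool pointing down it reaches from about 0.35 to 0.9 m from the base axis. Payload 8.1 kg.
Tool frame: the origin (TCP) lies at the very end of the fingers, on their centre line; the grasp point (between the pads) lies 19 mm behind it (ctrl.grip_point_offset is the distance from the TCP to the grasp point, in m); z points along the fingers, y is the line along which they close (so a half turn about z gives the same grasp; the last joint's range is limited). The gripper opens to 92 mm and grips with 3 to 60 N. Pads are 19 mm wide; open, the fingers measure 130 mm over their backs; the gripper's body (75 mm by 190 mm) begins 47 mm behind the grasp point.
Start: joints at [1.041, 0.434, 0.025, 1.573, -0.012, 1.134, -0.075], TCP at [0.259, -0.569, 0.197] pointing down, gripper open.
Joint ranges: [-2.62, 2.62], [-0.44, 2.09], [-1.27, 1.32], [0.08, 2.57], [-1.32, 4.46], [0.12, 2], [-2.74, 2.74]. Speed limits (rad/s): [2.22, 2.22, 3.01, 3.01, 3.14, 3.14, 3.14].

## Interface

Orientations are given as [roll, pitch, yaw] about the fixed x, y, z axes, in that order (R = Rz(yaw) Ry(pitch) Rx(roll)).
In Python, from station import ctrl, viewer gives the robot as it stands.
- The arm moves only by the shell command python3 -m inch 'ROWS'. ROWS is JSON, a list of rows, each a list of 3 entries, a list of its own where there are three numbers: the shift along the world's x, y, z in units of 40 mm (1.0 is 40 mm), then the turn about the world's z in units of 5 degrees (1.0 is 5 degrees), then the finger opening in mm, from 0 to 91.8. A call has exactly 5 rows; each row is the pose to reach, as a shift and turn from the pose commanded when the call began; what a row does not reach only later rows make up. A row lasts 1/12 s, in which the tool goes at most 41.7 mm and 7.16 degrees, less where a joint would pass 70% of its speed; a pose out of reach is approached as far as the arm can. A call with a gripper value outside its range is refused whole. The fingers move at their own pace and stop on an object; the grip force is fixed at half the most. Time passes only in rows, so rows that repeat a pose let the fingers close, or fill a call up. It gives the time, the measured TCP pose, the force, the opening and the grip force at its end, in the units of the state.
- ctrl.read_state(): the state, without advancing time (a new reading comes with each control period).
- viewer.read_camera(name): name is "scene" or "top" or "wrist"; returns a dict with "pixels" (420x560x3 uint8, red, green, blue), "camera_matrix" (3x3 intrinsics, pixels), "camera_from_world" (4x4, takes a point from world to camera coordinates). Camera axes: x right, y up, looking along -z (the intrinsics and any distortion apply to the point x, -y, -z); pixel columns grow to the right and rows downward; lengths in m; the calibration is good to about 2 mm. The wrist camera is an equidistant fisheye: a pixel r from the principal point sees the ray r / f radians off the axis. A picture is of the moment at which its call begins. There is no depth.
- ctrl.close_job(): hands the job in; it is judged then, once.
The state is a dict: "time": time; "q": joint angles; "qvel": joint speeds; "joint_efforts": joint torques, N m; "position": TCP position; "orientation": TCP orientation; "contact_force": force on the tool from outside, world axes, zero at the start; "moment": the same for the moment, N m; "width": finger opening in m; "gripper_force": force on a finger pad.
Only numpy, scipy, OpenCV 4.12 (cv2) and the standard library are available. Lean on these libraries where they do the work, as an engineer would, in place of code of your own. Each camera call takes 0.05 s, during which the arm holds its last target. There are 200 camera calls.

## Task

Tidy the cobbler's bench: first put both shoe heels side by side on the floor of the blue tote, so that nothing sticks up. Then stack the orange tote squarely on top of the blue one, turned end for end (white tabs at opposite ends) so that it sits level up on the blue rim instead of nesting down inside, and only then put both thread spools into the orange tote. Leave the polish tin, the glue jar and the hammer where they are, and let go of everything at the end.

Things in the scene. Friction and masses are not known exactly. Their poses are not given: they have to be found in the camera images.
- blue_tote: blue plastic open tote, 400 g, goes below. Origin: centre of its underside. Base 124 (x) x 150 (y) mm, floor 4 thick, walls flare to a mouth 140 x 166 inside, rim 160 x 186 outside, 55 high. White grip tab outside the -x rim: 10 thick in x, 44 wide, centre x=-83, y=0, z 50 to 78; pinch from above. Lugs at the foot and rim slots at x=+-52 on the +y wall, +-27 on the -y wall.
- orange_tote: orange plastic tote, same shape, origin and white tab as the blue one, about 160 g, empty. With its x axis pointing against the blue one's and lowered centrally, its lugs land on the blue rim: its underside rests 49 mm above the blue underside, 6 mm inside the mouth, 8 mm play all round. The same way round, its lugs drop through the slots and it nests.
- heel_1: D-shaped shoe heel, striped tan and brown leather layers, standing on a thin black rubber foot: 44 mm long in x (flat back at x = -20 mm, round front to x = +24 mm), 40 mm wide in y, 31 mm high, about 50 g. Origin: on its underside, midway in y. Grip it across y, from above. The two heels are alike.
- heel_2: D-shaped shoe heel, striped tan and brown leather layers, standing on a thin black rubber foot: 44 mm long in x (flat back at x = -20 mm, round front to x = +24 mm), 40 mm wide in y, 31 mm high, about 50 g. Origin: on its underside, midway in y. Grip it across y, from above. The two heels are alike.
- spool_red: thread spool standing upright, red thread between white plastic flanges: 40 mm diameter, 40 mm high, about 50 g. Origin: centre of its underside, z up.
- spool_green: thread spool standing upright, green thread between white plastic flanges: 40 mm diameter, 40 mm high, about 50 g. Origin: centre of its underside, z up.
- polish_tin: flat round shoe polish tin with a black lid, 73 mm diameter, 26 mm high; origin: centre of its underside. Not to be disturbed.
- glue_jar: yellow glue jar with a red cap, 60 mm diameter, 90 mm high; origin: centre of its underside. Not to be disturbed.
- hammer: hammer lying flat, about 240 mm long along its x axis, handle to -x; origin under its middle. Not to be disturbed.
Things that resemble listed ones, but are neither listed nor needed, are in the scene too. Leave any purple or turquoise look-alike of the spool_red alone. What is shaped like the spool_green but pink is not meant.

How it is judged:
On the way, in this order (a step that is already met when the one before it is completed fails the run):
1. both heels lie in the blue tote (x of heel_1 in the frame of blue_tote between -0.064 and 0.064 m and y of heel_1 in the frame of blue_tote between -0.077 and 0.077 m and z of heel_1 in the frame of blue_tote between -0.003 and 0.034 m and x of heel_2 in the frame of blue_tote between -0.064 and 0.064 m and y of heel_2 in the frame of blue_tote between -0.077 and 0.077 m and z of heel_2 in the frame of blue_tote between -0.003 and 0.034 m), for 0.2 s.
2. the orange tote, turned end for end and let go, stands level on the blue tote's rim with the heels inside (all of step 1 and horizontal distance between orange_tote and blue_tote below 0.014 m and z of orange_tote in the frame of blue_tote between 0.0455 and 0.0525 m and angle between the x axis of orange_tote and the x axis of blue_tote, either way round below 0.17 rad and angle between each of orange_tote, blue_tote's own z axis and vertical below 0.06 rad and contact force between the fingers and orange_tote below 0.3 N), for 0.2 s.
3. both spools are in the orange tote, still stacked (all of step 1 and horizontal distance between orange_tote and blue_tote below 0.014 m and z of orange_tote in the frame of blue_tote between 0.0455 and 0.0525 m and angle between the x axis of orange_tote and the x axis of blue_tote, either way round below 0.17 rad and angle between each of orange_tote, blue_tote's own z axis and vertical below 0.06 rad and x of spool_red in the frame of orange_tote between -0.064 and 0.064 m and y of spool_red in the frame of orange_tote between -0.077 and 0.077 m and z of spool_red in the frame of orange_tote between -0.003 and 0.034 m and x of spool_green in the frame of orange_tote between -0.064 and 0.064 m and y of spool_green in the frame of orange_tote between -0.077 and 0.077 m and z of spool_green in the frame of orange_tote between -0.003 and 0.034 m), for 0.2 s.
At the end, for the whole second after the job is handed in: Both heels are inside the blue tote; the orange tote stands on the blue rim (underside 45.5 to 52.5 mm above the blue tote's underside, centres within 14 mm, sides parallel within 0.17 rad, both level within 0.06 rad); both spools are inside the orange tote; all is at rest (below 0.02 m/s) (all of step 3 and linear speed of each of blue_tote, orange_tote, heel_1, heel_2, spool_red, spool_green below 0.02 m/s); the robot touches nothing.
It fails at once if the polish tin, glue jar or hammer is shifted by more than 25 mm or the jar tipped over (distance of any of polish_tin, glue_jar, hammer from where it was at the start of the episode above 0.025 m or angle between glue_jar's own z axis and vertical above 0.5 rad).
It also fails if it takes over 141 s, if anything falls off the work surface, if the arm or the gripper's body presses on something with over 40 N, if the wrist force passes 120 N, or if a joint passes its speed limit or range.

## Working session

There is one attempt and no reset: what is moved stays moved. The work goes in short steps, Python scripts to look and compute and a shell command to move; the robot and the scene stay as the last step left them, time stands still between calls to the robot, and variables do not carry over. Pictures are saved under pics/ and viewed, at most 18 in all, crops included, and the job is handed in when it is done.

```bash
ls; mkdir -p pics
cat > h.py <<'E'
import numpy as np, cv2
from station import ctrl, viewer
def shot(n,f):
    c=viewer.read_camera(n); im=cv2.cvtColor(np.asarray(c["pixels"]),cv2.COLOR_RGB2BGR)
    cv2.imwrite("pics/"+f,im); np.savez("pics/"+f[:-4]+".npz",im=im,K=c["camera_matrix"],T=c["camera_from_world"]); return im
def load(f): d=np.load("pics/"+f+".npz"); return d["im"],d["K"],d["T"]
def ray(K,T,u,v,fish=False):
    x=(u-K[0,2])/K[0,0]; y=(v-K[1,2])/K[1,1]
    if fish:
        r=np.hypot(x,y); s=np.sin(r)/r if r>1e-9 else 1; d=np.array([x*s,-y*s,-np.cos(r)])
    else: d=np.array([x,-y,-1.])
    R=T[:3,:3]; return -R.T@T[:3,3], R.T@d
def onz(K,T,u,v,z,fish=False):
    o,d=ray(K,T,u,v,fish); return o+d*(z-o[2])/d[2]
E
python3 - <<'E'
from h import *
for n in ("top","scene","wrist"): shot(n,n+"0.png"); _,K,T=load(n+"0"); print(n,K.round(1).tolist(),(-T[:3,:3].T@T[:3,3]).round(3),T[:3,:3].round(2).tolist())
print(ctrl.read_state())
E
```

```text
pics
top [[436.4, 0.0, 283.3], [0.0, 436.4, 209.3], [0.0, 0.0, 1.0]] [ 0.528 -0.002  1.039] [[-0.03, -1.0, -0.01], [1.0, -0.03, 0.04], [-0.04, -0.01, 1.0]]
scene [[396.5, 0.0, 286.6], [0.0, 396.5, 212.3], [0.0, 0.0, 1.0]] [ 0.938 -0.102  0.65 ] [[0.27, 0.96, -0.0], [-0.81, 0.23, 0.53], [0.51, -0.14, 0.85]]
wrist [[325.2, 0.0, 282.7], [0.0, 325.2, 212.5], [0.0, 0.0, 1.0]] [ 0.333 -0.535  0.384] [[0.41, -0.91, -0.0], [0.87, 0.4, -0.3], [0.27, 0.12, 0.95]]
{'time': 0.15, 'q': array([ 1.04138269,  0.43505179,  0.02503414,  1.57388015, -0.01161772,
        1.134008  , -0.07508904]), 'qvel': array([-0.00062692, -0.0020869 ,  0.00241487, -0.00261005, -0.00120602,
        0.00021157, -0.00211404]), 'joint_efforts': array([ 1.90912666e-03, -6.68257928e+01,  9.86108892e-01, -3.14694571e+01,
       -6.04799017e-02,  3.94483726e-02,  1.30652616e-04]), 'position': array([ 0.25848504, -0.56857881,  0.19663596]), 'orientation': array([-3.14039674e+00,  1.18926467e-04,  4.26694159e-01]), 'contact_force': array([-0.16742191, -0.34631852,  0.21050547]), 'moment': array([ 0.01615746, -0.0284899 , -0.00278199]), 'gripper_force': 0.0, 'width': 0.09199063345199898}
```

View pics/top0.png

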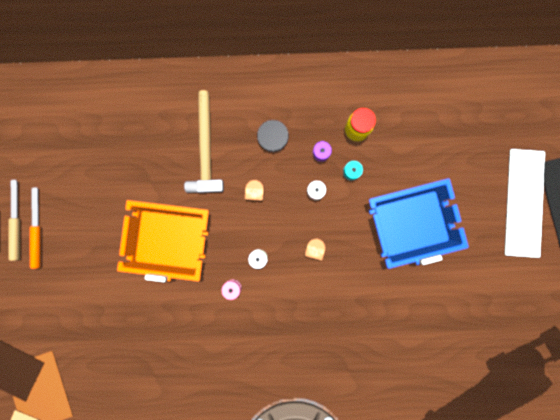

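View pics/scene0.png

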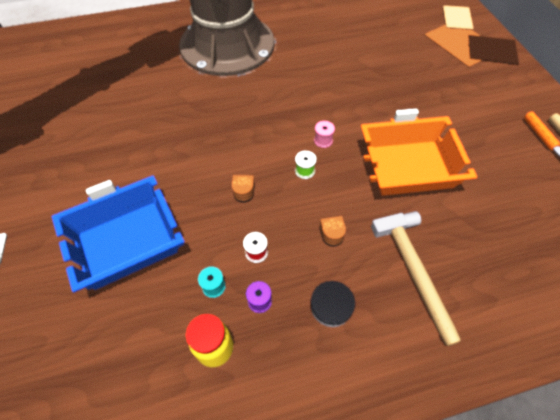

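Top view: blue tote (418,223) with tab (431,260); orange tote (165,242) with tab (155,278); heels (254,190) and (316,249). Two white-flanged spools at (316,190) and (258,259). In the scene view these match red thread (256,247) and green thread (305,165).

Look-alikes for the spools: purple (322,150), turquoise (353,170) and pink (231,290). Orange scraps (40,385) and screwdrivers are not needed.

Run:
```python
from h import *
im,K,T=load("top0"); sm,SK,ST=load("scene0")
a=cv2.resize(im[170:310,110:340],None,fx=3.4,fy=3.4,interpolation=cv2.INTER_CUBIC)[:, :780]
b=cv2.resize(sm[105:280,210:380],None,fx=3.4,fy=3.4,interpolation=cv2.INTER_CUBIC)[:590]
cv2.imwrite("pics/c1.png",b)
def mask(img,lo,hi): return cv2.inRange(cv2.cvtColor(img,cv2.COLOR_BGR2HSV),lo,hi)
def blobs(m,amin):
    cs,_=cv2.findContours(m,cv2.RETR_EXTERNAL,cv2.CHAIN_APPROX_NONE)
    return [c for c in cs if cv2.contourArea(c)>amin]
for nm,lo,hi,z,amin in [("blue",(100,120,60),(125,255,255),.055,2000),("orange",(8,180,150),(25,255,255),.055,2000),
   ("tan",(8,90,130),(25,215,255),.031,120),("white",(0,0,150),(180,70,255),.04,60)]:
    for img,k,t,v in ((im,K,T,"top"),(sm,SK,ST,"scene")):
        for c in blobs(mask(img,lo,hi),amin):
            r=cv2.minAreaRect(c); zz=.078 if nm=="white" and max(r[1])>1.6*min(r[1]) else z
            p=onz(k,t,*r[0],zz)
            print(nm,v,"px",np.round(r[0]),"world",p.round(3)[:2],"z",zz, end=" ")
            B=np.array([onz(k,t,*q,zz)[:2] for q in cv2.boxPoints(r)]); e=B[1]-B[0]; f=B[2]-B[1]
            print("sides",np.linalg.norm(e).round(3),np.linalg.norm(f).round(3),"ang",np.degrees([np.arctan2(e[1],e[0]),np.arctan2(f[1],f[0])]).round(1))
```

```text
blue top px [417. 225.] world [ 0.525 -0.29 ] z 0.055 sides 0.194 0.17 ang [ -76.3 -167.2]
blue scene px [114. 234.] world [ 0.539 -0.298] z 0.055 sides 0.208 0.189 ang [106.9  12.5]
orange top px [163. 242.] world [0.503 0.282] z 0.055 sides 0.173 0.197 ang [ -8.2 -99.1]
orange scene px [418. 152.] world [0.516 0.285] z 0.055 sides 0.24 0.196 ang [ 82.5 -25.4]
tan top px [528. 389.] world [ 0.147 -0.532] z 0.031 sides 0.131 0.137 ang [ -2.8 -91.4]
tan top px [279. 232.] world [0.517 0.02 ] z 0.031 sides 0.869 1.313 ang [ -0.1 -91.9]
tan scene px [280. 209.] world [ 0.554 -0.007] z 0.031 sides 1.552 1.102 ang [ 74.2 -35.9]
tan scene px [82. 31.] world [-0.111 -0.354] z 0.031 sides 0.634 0.402 ang [123.2   6. ]
white top px [295. 412.] world [ 0.13  -0.004] z 0.078 sides 0.16 0.032 ang [-91.3 178.1]
white top px [230. 290.] world [0.389 0.136] z 0.04 sides 0.037 0.036 ang [-91.5 178.6]
white top px [155. 278.] world [0.425 0.295] z 0.078 sides 0.014 0.049 ang [ -8.1 -98.6]
white top px [432. 260.] world [ 0.448 -0.312] z 0.078 sides 0.049 0.014 ang [ -77.6 -168.4]
white top px [258. 2
[... 1361 characters left out ...]
orld [0.433 0.292] z 0.078 sides 0.047 0.034 ang [ 74.2 -25.8]
white scene px [234.  64.] world [ 0.186 -0.011] z 0.078 sides 0.092 0.037 ang [86.9 -8.1]
white scene px [196.  59.] world [ 0.145 -0.089] z 0.078 sides 0.036 0.087 ang [150.7  33.8]
white scene px [265.  47.] world [0.145 0.069] z 0.078 sides 0.092 0.031 ang [149.9  37.2]
white scene px [206.  22.] world [ 0.01  -0.044] z 0.078 sides 0.023 0.081 ang [160.3  46. ]
white scene px [458.  17.] world [0.109 0.601] z 0.04 sides 0.064 0.083 ang [ 74.2 -29.6]
white scene px [239.  18.] world [0.019 0.036] z 0.078 sides 0.096 0.026 ang [119.7   4.2]
white scene px [88. 13.] world [-0.106 -0.32 ] z 0.078 sides 0.452 0.113 ang [74.2 -7.4]
```

View pics/c1.png

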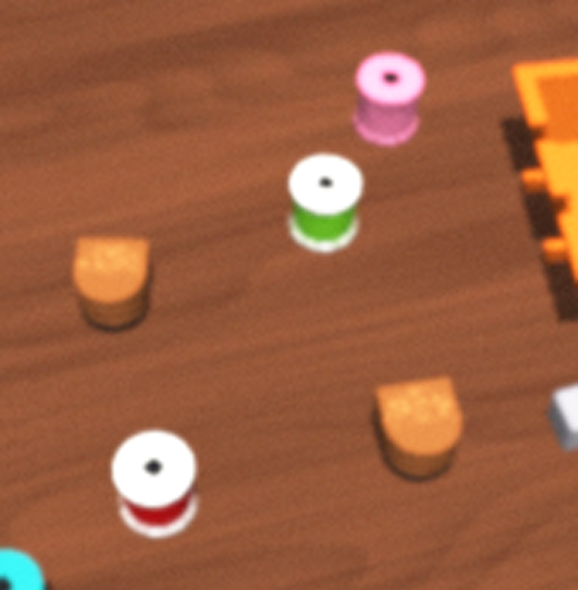

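Crop: red-thread spool at (155,485), green-thread spool at (325,200), heels at (112,280) and (420,425). The pink one at (390,95) is not wanted. The two views agree on the spools to 1 mm.

Run:
```python
from h import *
im,K,T=load("top0"); sm,SK,ST=load("scene0")
def run(img,k,t,roi,nm):
    x0,y0,x1,y1=roi; s=6; c=cv2.resize(img[y0:y1,x0:x1],None,fx=s,fy=s,interpolation=cv2.INTER_CUBIC)
    g=c[:,:,2]; th,m=cv2.threshold(g,0,255,cv2.THRESH_OTSU)
    cs,_=cv2.findContours(m,cv2.RETR_EXTERNAL,cv2.CHAIN_APPROX_NONE); c=max(cs,key=cv2.contourArea)
    P=np.array([onz(k,t,(u+.5)/s-.5+x0,(v+.5)/s-.5+y0,.031)[:2] for u,v in c[:,0]]).astype(np.float32)
    r=cv2.minAreaRect(P); print(nm,th,"minrect",np.round(r[0],4),np.round(r[1],4),round(r[2],1),"x",P[:,0].min().round(3),P[:,0].max().round(3),"y",P[:,1].min().round(3),P[:,1].max().round(3))
run(im,K,T,(238,174,270,206),"A top"); run(sm,SK,ST,(315,210,352,250),"A scene")
run(im,K,T,(300,233,332,265),"B top"); run(sm,SK,ST,(226,168,260,206),"B scene")
```

```text
A top 201.0 minrect [0.618  0.0763] [0.0441 0.0475] 84.9 x 0.593 0.642 y 0.054 0.099
A scene 189.0 minrect [0.6176 0.0764] [0.0418 0.0451] 83.6 x 0.594 0.64 y 0.056 0.099
B top 200.0 minrect [ 0.4782 -0.0623] [0.0438 0.0471] 72.3 x 0.451 0.502 y -0.084 -0.037
B scene 188.0 minrect [ 0.4776 -0.0622] [0.0416 0.0457] 72.6 x 0.451 0.5 y -0.083 -0.037
```

Both views agree on the heels: A at (0.618, 0.076), yaw -5.5°, and B at (0.478, -0.062), yaw -17.5°. The sizes also fit the 44 x 40 mm given. I'll start with heel B, grip point (0.4725, -0.060).

```bash
python3 -m inch '[[[2,4.5,0],-3,91.8],[[2,4.5,0],-3,91.8],[[2,4.5,0],-3,91.8],[[2,4.5,0],-3,91.8],[[2,4.5,0],-3,91.8]]'
python3 -m inch '[[[1.7,4.2,0],-3,91.8],[[1.7,4.2,0],-3,91.8],[[1.7,4.2,0],-3,91.8],[[1.7,4.2,0],-3,91.8],[[1.7,4.2,0],-3,91.8]]'
python3 -m inch '[[[1.65,4,-2],-2.4,80],[[1.65,4,-2],-2.4,80],[[1.65,4,-2],-2.4,80],[[1.65,4,-2],-2.4,80],[[1.65,4,-2],-2.4,80]]'
```

```text
time: 0.57
position: [0.34, -0.3852, 0.197]
orientation: [-3.14, -0.0, 0.167]
contact_force: [0.4, -1.0, 0.3]
width: 0.0921
gripper_force: 0.0
time: 0.98
position: [0.4079, -0.2163, 0.1973]
orientation: [-3.14, -0.0, -0.093]
contact_force: [0.3, 0.4, 0.3]
width: 0.0918
gripper_force: 0.0
time: 1.4
position: [0.473, -0.0577, 0.1161]
orientation: [-3.141, 0.001, -0.304]
contact_force: [0.7, -0.5, -1.0]
width: 0.08
gripper_force: 0.0
```

```bash
python3 -m inch '[[[0,-0.06,-2],0,80],[[0,-0.06,-2],0,80],[[0,-0.06,-2.5],0,80],[[0,-0.06,-2.72],0,80],[[0,-0.06,-2.72],0,80]]'
python3 -m inch '[[[0,0,0],0,25],[[0,0,0],0,25],[[0,0,0],0,25],[[0,0,0],0,25],[[0,0,0],0,25]]'
python3 -m inch '[[[0,0,0],0,25],[[0,0,0],0,25],[[0,0,0],0,25],[[0,0,0],0,25],[[0,0,0],0,25]]'
```

```text
time: 1.82
position: [0.4712, -0.0632, 0.0068]
orientation: [3.141, 0.004, -0.306]
contact_force: [0.5, -1.1, -0.2]
width: 0.0798
gripper_force: 0.0
time: 2.23
position: [0.4734, -0.0635, 0.0094]
orientation: [-3.141, -0.002, -0.307]
contact_force: [-0.4, 0.3, -0.5]
width: 0.0511
gripper_force: 0.0
time: 2.65
position: [0.4727, -0.0633, 0.0084]
orientation: [3.142, 0.0, -0.306]
contact_force: [-0.4, 0.3, -0.2]
width: 0.0255
gripper_force: 0.0
```

Run:
```python
from h import *
im=shot("scene","s1.png"); w=shot("wrist","w1.png")
cv2.imwrite("pics/s1c.png",np.hstack([cv2.resize(im[80:300,180:380],None,fx=2,fy=2),cv2.resize(w,None,fx=.78,fy=1.0476)[:440,:390]]))
print(ctrl.read_state()["width"])
```

```text
0.025039290093752217
```

View pics/s1c.png

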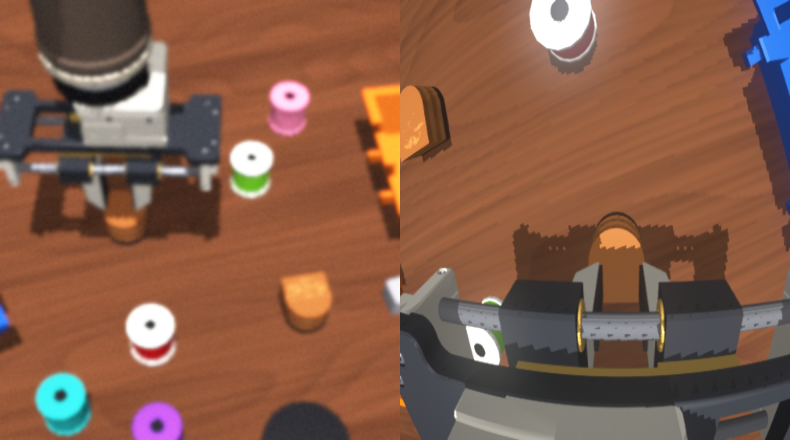

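The picture shows heel B still standing at crop (125,225), with the closed fingers at (115,185) either behind or above it. I'll check where the reported TCP projects.

Run:
```python
from h import *
s=ctrl.read_state(); print(s["position"],s["orientation"],s["q"].round(3))
for f in ("s1","w1"):
    im,K,T=load(f); 
    for p in ([.4727,-.0633,.0084],[.4727,-.0633,.06],[.478,-.062,.031],[.499,-.069,.0],[.499,-.069,.031],[.457,-.056,.031]):
        c=T[:3,:3]@np.array(p)+T[:3,3]; x,y,z=c[0],-c[1],-c[2]
        if f=="w1":
            r=np.hypot(x,y); th=np.arctan2(r,z); uv=(K[0,2]+K[0,0]*th*x/r,K[1,2]+K[1,1]*th*y/r)
        else: uv=(K[0,2]+K[0,0]*x/z,K[1,2]+K[1,1]*y/z)
        print(f,p,np.round(uv))
cv2.imwrite("pics/w1c.png",cv2.resize(load("w1")[0][180:420,100:420],None,fx=2.5,fy=2.5))
```

```text
[ 0.47265276 -0.06334634  0.00838593] [ 3.14153290e+00  1.39003892e-04 -3.06310235e-01] [ 0.118  0.466 -0.127  2.116  0.106  0.566 -1.961]
s1 [0.4727, -0.0633, 0.0084] [242. 189.]
s1 [0.4727, -0.0633, 0.06] [239. 173.]
s1 [0.478, -0.062, 0.031] [242. 184.]
s1 [0.499, -0.069, 0.0] [242. 202.]
s1 [0.499, -0.069, 0.031] [241. 193.]
s1 [0.457, -0.056, 0.031] [243. 175.]
w1 [0.4727, -0.0633, 0.0084] [283. 246.]
w1 [0.4727, -0.0633, 0.06] [284. 288.]
w1 [0.478, -0.062, 0.031] [278. 255.]
w1 [0.499, -0.069, 0.0] [279. 201.]
w1 [0.499, -0.069, 0.031] [279. 217.]
w1 [0.457, -0.056, 0.031] [280. 288.]
```

View pics/w1c.png

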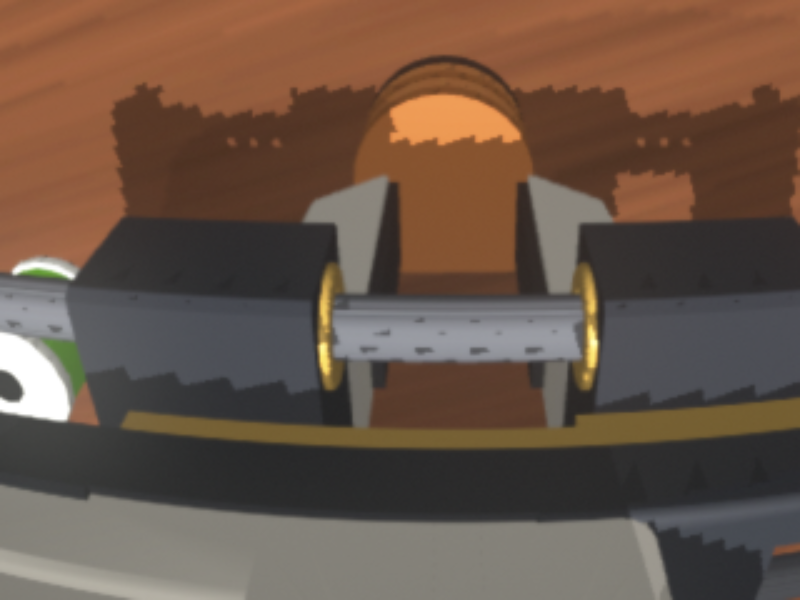

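The heel has not moved: its projected outline matches both views. The fingertips appear at its top, though (scene px about (230,182) and (250,184), wrist row 252), about 25 mm higher than the reported TCP says. I'll raise, open, and triangulate the tips.

```bash
python3 -m inch '[[[0,0,1],0,30],[[0,0,2],0,30],[[0,0,2],0,30],[[0,0,2],0,30],[[0,0,2],0,30]]'
python3 - <<'E'
from h import *
print(ctrl.grip_point_offset,[a for a in dir(ctrl) if a[0]!="_"]); print(ctrl.read_state()["position"])
s=shot("scene","s2.png"); w=shot("wrist","w2.png")
cv2.imwrite("pics/s2c.png",np.hstack([cv2.resize(s[110:230,190:300],None,fx=3.5,fy=3.5),cv2.resize(w[190:350,190:370],None,fx=2.3,fy=2.625)]))
E
```

```text
time: 3.17
position: [0.4726, -0.0634, 0.0884]
orientation: [3.142, -0.0, -0.306]
contact_force: [-0.3, -0.6, -0.8]
width: 0.0299
gripper_force: 0.0
0.0188 ['PlanningError', 'close_job', 'grip_point_offset', 'read_state']
[ 0.47258002 -0.06343337  0.0884376 ]
```

View pics/s2c.png

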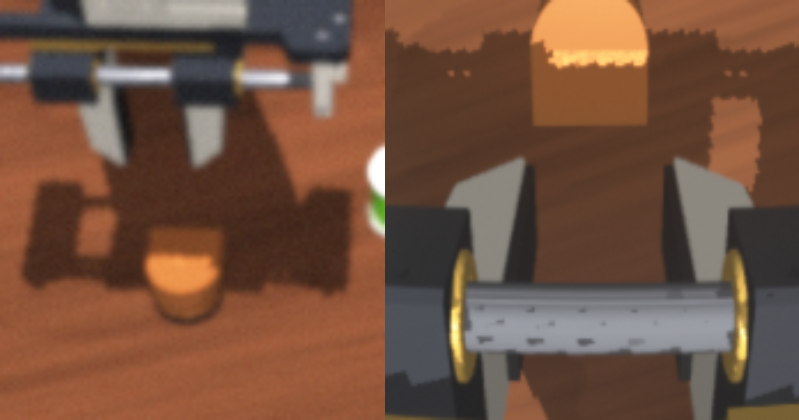

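Run:
```python
from h import *
_,K,T=load("s2"); _,W,V=load("w2")
def tri(a,b):
    o1,d1=ray(K,T,*a); o2,d2=ray(W,V,*b,fish=True); d1/=np.linalg.norm(d1); d2/=np.linalg.norm(d2)
    t=np.linalg.lstsq(np.c_[d1,-d2],o2-o1,rcond=None)[0]; p,q=o1+d1*t[0],o2+d2*t[1]; return ((p+q)/2).round(4),np.linalg.norm(p-q).round(4)
print(tri((225.7,157.1),(316,249.8)),tri((245.1,157.7),(250,249.8)))
print(tri((225.7,157.1),(250,249.8)),tri((245.1,157.7),(316,249.8)))
```

```text
(array([ 0.4755, -0.0825,  0.1142]), np.float64(0.0009)) (array([ 0.487 , -0.0495,  0.1156]), np.float64(0.0009))
(array([ 0.5139, -0.0734,  0.1682]), np.float64(0.0246)) (array([ 0.4752, -0.0658,  0.1059]), np.float64(0.0345))
```

Both views put the tips at z≈0.115 while 0.0884 is reported, with a ray gap of only 1 mm. So the real tips are about 26 mm above the reported TCP, while x and y agree. I'll command 26 mm lower throughout, cautiously, and watch the force.

```bash
python3 -m inch '[[[0,0.08,0],0,70],[[0,0.08,0],0,70],[[0,0.08,0],0,70],[[0,0.08,0],0,70],[[0,0.08,-0.6],0,70]]'
python3 -m inch '[[[0,0,-0.7],0,70],[[0,0,-1.3],0,70],[[0,0,-1.8],0,70],[[0,0,-2],0,70],[[0,0,-2],0,70]]'
python3 -m inch '[[[0,0,0],0,25],[[0,0,0],0,25],[[0,0,0],0,25],[[0,0,0],0,25],[[0,0,0],0,25]]'
```

```text
time: 3.68
position: [0.4757, -0.0602, 0.067]
orientation: [-3.14, -0.006, -0.306]
contact_force: [1.4, -0.2, -0.8]
width: 0.0588
gripper_force: 0.0
time: 4.1
position: [0.4713, -0.0601, -0.0172]
orientation: [3.141, 0.003, -0.306]
contact_force: [-0.1, -0.3, 0.4]
width: 0.07
gripper_force: 0.0
time: 4.52
position: [0.4733, -0.0602, -0.0148]
orientation: [-3.141, -0.001, -0.306]
contact_force: [0.2, 0.2, 0.4]
width: 0.0412
gripper_force: 0.0
```

```bash
python3 -m inch '[[[0,0,0],0,25],[[0,0,0],0,25],[[0,0,0],0,25],[[0,0,0],0,25],[[0,0,0],0,25]]'
```

```text
time: 4.93
position: [0.4732, -0.0602, -0.0149]
orientation: [-3.141, -0.001, -0.306]
contact_force: [-1.6, -0.5, 8.2]
width: 0.0398
gripper_force: 30.0
```

Heel B is gripped: opening 39.8 mm, 30 N. Lift it and carry it to the blue tote's near half, TCP target (0.495, -0.299), yaw 12.5°.

```bash
python3 -m inch '[[[0,0,1],0,25],[[0,0,2],0,25],[[0,0,3],0,25],[[0,0,3],0,25],[[0,0,3],0,25]]'
python3 -m inch '[[[0.25,-1,0],1,25],[[0.25,-2,0],2,25],[[0.25,-3,0],3,25],[[0.25,-4,0],4,25],[[0.25,-4,0],4,25]]'
python3 -m inch '[[[0.3,-1,0],1,25],[[0.3,-2,0],2,25],[[0.3,-2,0],2,25],[[0.3,-2,0],2,25],[[0.3,-2,0],2,25]]'
python3 - <<'E'
from h import *
print(ctrl.read_state()["position"],ctrl.read_state()["orientation"])
t=shot("top","t3.png"); w=shot("wrist","w3.png")
cv2.imwrite("pics/t3c.png",np.hstack([cv2.resize(t[160:300,350:490],None,fx=2.8,fy=2.8),cv2.resize(w,None,fx=.7,fy=.933)[:392]]))
E
```

```text
time: 5.35
position: [0.4745, -0.0603, 0.1068]
orientation: [-3.14, -0.005, -0.307]
contact_force: [-0.2, -0.0, -1.3]
width: 0.0398
gripper_force: 30.0
time: 5.77
position: [0.48, -0.2298, 0.1028]
orientation: [3.138, 0.003, 0.039]
contact_force: [0.6, -1.0, -0.1]
width: 0.04
gripper_force: 30.0
time: 6.18
position: [0.4936, -0.2993, 0.1029]
orientation: [-3.139, 0.002, 0.216]
contact_force: [0.5, 1.0, -0.7]
width: 0.0399
gripper_force: 30.0
[ 0.49364745 -0.29927353  0.10290901] [-3.13937098e+00  1.92423442e-03  2.15503599e-01]
```

View pics/t3c.png

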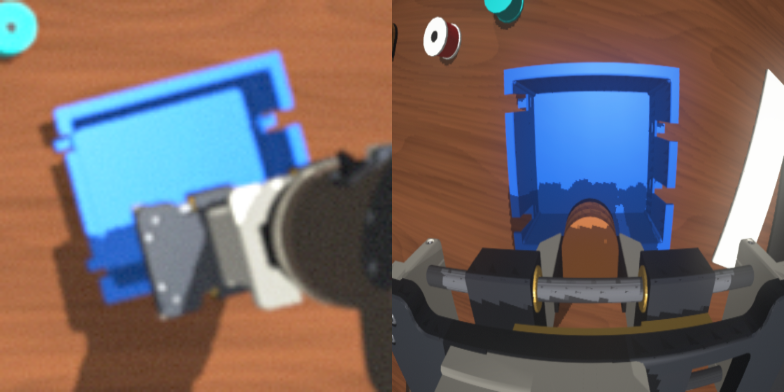

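The heel is centred on the tote's mid-line: wrist column 592 against rim edges 505 and 680. Lower and release.

```bash
python3 -m inch '[[[0,0,-0.8],0,25],[[0,0,-1.6],0,25],[[0,0,-2.2],0,25],[[0,0,-2.5],0,25],[[0,0,-2.5],0,25]]'
python3 -m inch '[[[0,0,-0.1],0,25],[[0,0,-0.2],0,25],[[0,0,-0.25],0,25],[[0,0,-0.3],0,25],[[0,0,-0.3],0,25]]'
python3 -m inch '[[[0,0,0],0,56],[[0,0,0],0,56],[[0,0,0],0,56],[[0,0,0],0,56],[[0,0,0.3],0,56]]'
```

```text
time: 6.7
position: [0.4931, -0.2979, 0.002]
orientation: [-3.138, 0.004, 0.219]
contact_force: [-0.3, -0.0, 0.6]
width: 0.0401
gripper_force: 30.0
time: 7.12
position: [0.495, -0.3003, -0.0072]
orientation: [3.141, -0.001, 0.217]
contact_force: [-0.7, -0.2, -1.2]
width: 0.04
gripper_force: 30.0
time: 7.53
position: [0.4933, -0.2995, 0.0031]
orientation: [-3.14, 0.003, 0.217]
contact_force: [-0.8, 0.1, -0.3]
width: 0.056
gripper_force: 0.0
```

```bash
python3 -m inch '[[[0,0,0.8],0,56],[[0,0,1.6],0,56],[[0,0,2.4],0,56],[[0,0,3],0,56],[[0,0,3],0,56]]'
```

```text
time: 7.95
position: [0.4978, -0.3016, 0.1308]
orientation: [3.136, -0.007, 0.217]
contact_force: [1.8, 0.1, 0.7]
width: 0.0561
gripper_force: 0.0
```

```bash
python3 -m inch '[[[1.5,4.7,0],-1.8,62],[[1.5,4.7,0],-1.8,62],[[1.5,4.7,0],-1.8,62],[[1.5,4.7,0],-1.8,62],[[1.5,4.7,0],-1.8,62]]'
python3 -m inch '[[[1.44,4.7,0],-1.8,62],[[1.44,4.7,0],-1.8,62],[[1.44,4.7,0],-1.8,62],[[1.44,4.7,0],-1.8,62],[[1.44,4.7,0],-1.8,62]]'
python3 -m inch '[[[0,0,0],0,62],[[0,0,0],0,62],[[0,0,-0.5],0,62],[[0,0,-1],0,62],[[0,0,-1],0,62]]'
python3 - <<'E'
from h import *
w=shot("wrist","w4.png"); print(ctrl.read_state()["position"])
cv2.imwrite("pics/w4c.png",w)
E
```

```text
time: 8.37
position: [0.5554, -0.108, 0.1252]
orientation: [-3.14, -0.001, 0.063]
contact_force: [-0.5, -0.1, -0.7]
width: 0.0615
gripper_force: 0.0
time: 8.78
position: [0.6126, 0.0806, 0.1251]
orientation: [-3.14, -0.0, -0.094]
contact_force: [0.4, 0.4, 0.0]
width: 0.0617
gripper_force: 0.0
time: 9.2
position: [0.6097, 0.0733, 0.0813]
orientation: [3.139, 0.005, -0.099]
contact_force: [-0.2, -0.7, -0.7]
width: 0.0619
gripper_force: 0.0
[0.61049979 0.07363948 0.08307634]
```

View pics/w4c.png

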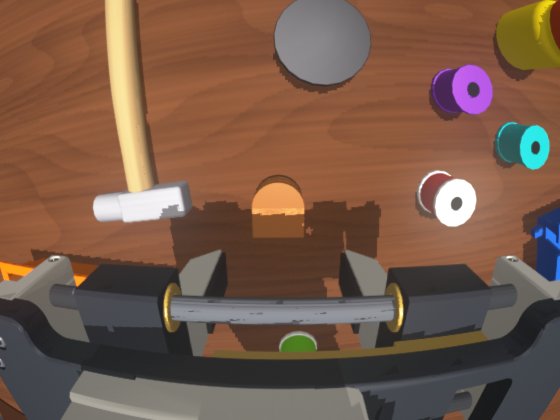

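Heel A at (278,210) sits between the fingers (222 and 345), clear of the hammer head at (140,200). Descend and grip.

```bash
python3 -m inch '[[[0.03,0.08,-0.5],0,62],[[0.03,0.08,-1.2],0,62],[[0.03,0.08,-1.9],0,62],[[0.03,0.08,-2.42],0,62],[[0.03,0.08,-2.42],0,62]]'
python3 -m inch '[[[0,0,0],0,25],[[0,0,0],0,25],[[0,0,0],0,25],[[0,0,0],0,25],[[0,0,0],0,25]]'
python3 -m inch '[[[0,0,0],0,25],[[0,0,0],0,25],[[0,0,0],0,25],[[0,0,0],0,25],[[0,0,0],0,25]]'
```

```text
time: 9.67
position: [0.6112, 0.0773, -0.015]
orientation: [3.139, 0.005, -0.098]
contact_force: [-1.1, -0.3, 0.3]
width: 0.0621
gripper_force: 0.0
time: 10.08
position: [0.6148, 0.079, -0.0105]
orientation: [-3.141, -0.003, -0.097]
contact_force: [-1.0, -0.9, 6.5]
width: 0.0398
gripper_force: 30.0
time: 10.5
position: [0.6149, 0.079, -0.0105]
orientation: [-3.141, -0.003, -0.097]
contact_force: [-1.5, -0.8, 7.1]
width: 0.0396
gripper_force: 30.0
```

```bash
python3 -m inch '[[[0,0,1],0,25],[[0,0,2],0,25],[[0,0,3],0,25],[[0,0,3],0,25],[[0,0,3],0,25]]'
python3 -m inch '[[[-0.8,-4.6,0],1.8,25],[[-0.8,-4.6,0],1.8,25],[[-0.8,-4.6,0],1.8,25],[[-0.8,-4.6,0],1.8,25],[[-0.8,-4.6,0],1.8,25]]'
python3 -m inch '[[[-0.88,-4.56,0],1.8,25],[[-0.88,-4.56,0],1.8,25],[[-0.88,-4.56,0],1.8,25],[[-0.88,-4.56,0],1.8,25],[[-0.88,-4.56,0],1.8,25]]'
python3 -m inch '[[[0,0,0],0,25],[[0,0,0],0,25],[[0,0,-0.5],0,25],[[0,0,-0.5],0,25],[[0,0,-0.5],0,25]]'
python3 - <<'E'
from h import *
w=shot("wrist","w5.png"); print(ctrl.read_state()["position"])
cv2.imwrite("pics/w5c.png",w[:330,60:500])
E
```

```text
time: 10.92
position: [0.6157, 0.0795, 0.1112]
orientation: [-3.14, -0.006, -0.097]
contact_force: [0.3, -0.6, -0.6]
width: 0.0396
gripper_force: 30.0
time: 11.33
position: [0.5789, -0.1118, 0.1064]
orientation: [3.139, 0.003, 0.055]
contact_force: [-0.3, -0.9, 0.3]
width: 0.0397
gripper_force: 30.0
time: 11.75
position: [0.5427, -0.2944, 0.1063]
orientation: [3.14, 0.004, 0.211]
contact_force: [-0.3, -1.0, -1.0]
width: 0.0396
gripper_force: 30.0
time: 12.17
position: [0.5456, -0.2851, 0.0865]
orientation: [-3.139, 0.002, 0.22]
contact_force: [0.3, -0.8, 0.5]
width: 0.0397
gripper_force: 30.0
[ 0.54627367 -0.2856001   0.08733179]
```

View pics/w5c.png

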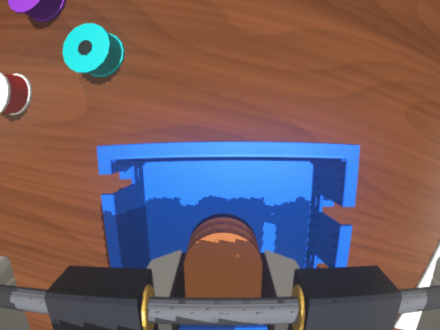

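The heel at (223,250) is centred between the walls (97 and 360) with room ahead. Lower it 3 mm further forward and release.

```bash
python3 -m inch '[[[0.08,0,-0.6],0,25],[[0.08,0,-1.2],0,25],[[0.08,0,-1.8],0,25],[[0.08,0,-2],0,25],[[0.08,0,-2],0,25]]'
python3 -m inch '[[[0,0,-0.1],0,25],[[0,0,-0.2],0,25],[[0,0,-0.27],0,25],[[0,0,-0.27],0,25],[[0,0,-0.27],0,25]]'
python3 -m inch '[[[0,0,0],0,54],[[0,0,0],0,54],[[0,0,0],0,54],[[0,0,0],0,54],[[0,0,0],0,54]]'
python3 -m inch '[[[0,0,0.5],0,54],[[0,0,1.3],0,54],[[0,0,2.2],0,54],[[0,0,3],0,54],[[0,0,4],0,54]]'
```

```text
time: 12.63
position: [0.5484, -0.2862, 0.0062]
orientation: [-3.139, 0.003, 0.218]
contact_force: [-0.5, 0.4, -0.5]
width: 0.0396
gripper_force: 30.0
time: 13.05
position: [0.5498, -0.2875, -0.0026]
orientation: [3.141, -0.001, 0.217]
contact_force: [0.0, 0.8, -0.4]
width: 0.0395
gripper_force: 30.0
time: 13.47
position: [0.5496, -0.2874, -0.003]
orientation: [3.141, -0.0, 0.217]
contact_force: [-0.6, -0.1, -0.4]
width: 0.0537
gripper_force: 0.0
time: 13.88
position: [0.5485, -0.2869, 0.1573]
orientation: [-3.14, 0.002, 0.217]
contact_force: [1.0, -0.7, -0.0]
width: 0.0539
gripper_force: 0.0
```

```bash
python3 -m inch '[[[-0.78,3.64,0],7,54],[[-0.78,3.64,0],7,54],[[-0.78,3.64,0],7,54],[[-0.78,3.64,0],7,54],[[-0.78,3.64,0],7,54]]'
python3 -m inch '[[[-0.78,3.64,0],7,54],[[-0.78,3.64,0],7,54],[[-0.78,3.64,0],7,54],[[-0.78,3.64,0],7,54],[[-0.78,3.64,0],7,54]]'
python3 -m inch '[[[-0.78,3.64,0],7,54],[[-0.78,3.64,0],7,54],[[-0.78,3.64,0],7,54],[[-0.78,3.64,0],7,54],[[-0.78,3.64,0],7,54]]'
python3 - <<'E'
from h import *
shot("top","t6.png"); shot("scene","s6.png"); print(ctrl.read_state()["q"].round(2))
im,K,T=load("t6"); sm=load("s6")[0]
cv2.imwrite("pics/t6c.png",np.hstack([cv2.resize(im[165:285,355:485],None,fx=3,fy=3),cv2.resize(im[190:290,105:225],None,fx=3.3,fy=3.6)]))
E
```

```text
time: 14.3
position: [0.5175, -0.1348, 0.1575]
orientation: [-3.14, -0.002, 0.843]
contact_force: [0.4, -0.6, -0.6]
width: 0.054
gripper_force: 0.0
time: 14.72
position: [0.4858, 0.0103, 0.1576]
orientation: [3.141, -0.002, 1.454]
contact_force: [0.5, -0.4, 0.1]
width: 0.0541
gripper_force: 0.0
time: 15.13
position: [0.4542, 0.1559, 0.1578]
orientation: [3.139, -0.002, 2.064]
contact_force: [-0.1, -0.4, -1.0]
width: 0.054
gripper_force: 0.0
[ 0.2   0.35 -0.8   1.92  0.3   0.99 -0.25]
```

View pics/t6c.png

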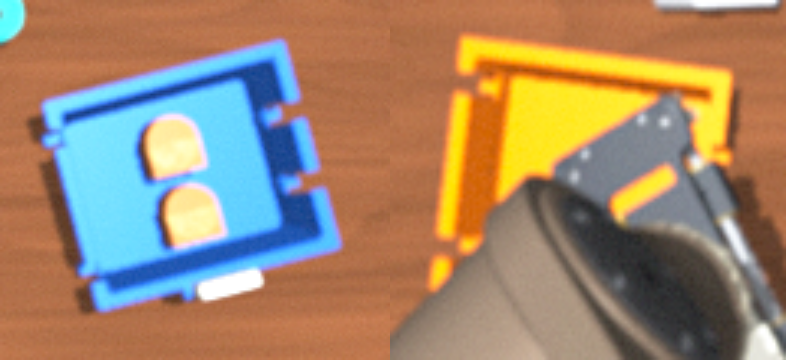

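Both heels lie flat and side by side in the blue tote, at crop (173,147) and (193,215). Blue pose is about (0.526, -0.292), yaw 12.5°. The orange tab is at about (0.423, 0.295), yaw -8.4°. Continue turning towards the tab.

```bash
python3 -m inch '[[[-0.7,3.5,0],7,40],[[-0.7,3.5,0],7,40],[[-0.7,3.5,0],7,40],[[-0.7,3.5,0],7,40],[[-0.7,3.5,0],7,40]]'
python3 -m inch '[[[0,0,0],7,40],[[0,0,0],7,40],[[0,0,0],7,40],[[0,0,0],7,40],[[0,0,0],7,40]]'
python3 -m inch '[[[0,0,0],7,40],[[0,0,0],7,40],[[0,0,0],7,40],[[0,0,0],7,40],[[0,0,0],7,40]]'
python3 -m inch '[[[0,0,0],7,40],[[0,0,0],7,40],[[0,0,0],7,40],[[0,0,0],7,40],[[0,0,0],7,40]]'
python3 -m inch '[[[0,0,0],0,40],[[0,0,0],0,40],[[0,0,0],0,40],[[0,0,0],0,40],[[0,0,0],0,40]]'
python3 -c "
from h import *
print(ctrl.read_state()['q'].round(2))"
```

```text
time: 15.65
position: [0.4266, 0.2937, 0.1574]
orientation: [3.139, -0.001, 2.667]
contact_force: [0.1, 0.3, 0.2]
width: 0.0398
gripper_force: 0.0
time: 16.07
position: [0.4287, 0.2879, 0.1565]
orientation: [-3.14, -0.0, -3.012]
contact_force: [-0.6, 0.1, -1.0]
width: 0.0398
gripper_force: 0.0
time: 16.48
position: [0.4287, 0.2878, 0.1563]
orientation: [-3.141, -0.001, -2.401]
contact_force: [-0.1, 0.4, -0.3]
width: 0.0401
gripper_force: 0.0
time: 16.9
position: [0.4287, 0.2878, 0.1563]
orientation: [-3.142, -0.002, -1.79]
contact_force: [0.2, 0.3, 0.2]
width: 0.0397
gripper_force: 0.0
time: 17.32
position: [0.428, 0.2892, 0.1568]
orientation: [-3.142, -0.0, -1.793]
contact_force: [-0.2, 0.2, 0.3]
width: 0.0405
gripper_force: 0.0
[ 0.15  0.61 -1.24  1.82  0.62  1.18  1.62]
```

```bash
python3 -m inch '[[[-0.13,0.145,-0.4],0.86,40],[[-0.13,0.145,-1],0.86,40],[[-0.13,0.145,-1.6],0.86,40],[[-0.13,0.145,-2],0.86,40],[[-0.13,0.145,-2.05],0.86,40]]'
python3 -m inch '[[[0,0,0],0,40],[[0,0,0],0,40],[[0,0,0],0,40],[[0,0,0],0,40],[[0,0,0],0,40]]'
python3 - <<'E'
from h import *
w=shot("wrist","w7.png"); s=shot("scene","s7.png"); print(ctrl.read_state()["position"],ctrl.read_state()["q"].round(2))
cv2.imwrite("pics/w7c.png",np.hstack([w[:,:480],cv2.resize(s[60:200,340:448],None,fx=2.9,fy=3)]))
E
```

```text
time: 17.73
position: [0.4217, 0.2937, 0.0722]
orientation: [3.139, -0.003, -1.716]
contact_force: [0.5, -0.4, 0.1]
width: 0.04
gripper_force: 0.0
time: 18.15
position: [0.4231, 0.2955, 0.0756]
orientation: [-3.141, 0.001, -1.715]
contact_force: [-0.8, 0.4, -0.4]
width: 0.0397
gripper_force: 0.0
[0.4229719  0.2953684  0.07530617] [ 0.07  0.7  -1.16  1.92  0.75  1.05  1.58]
```

View pics/w7c.png

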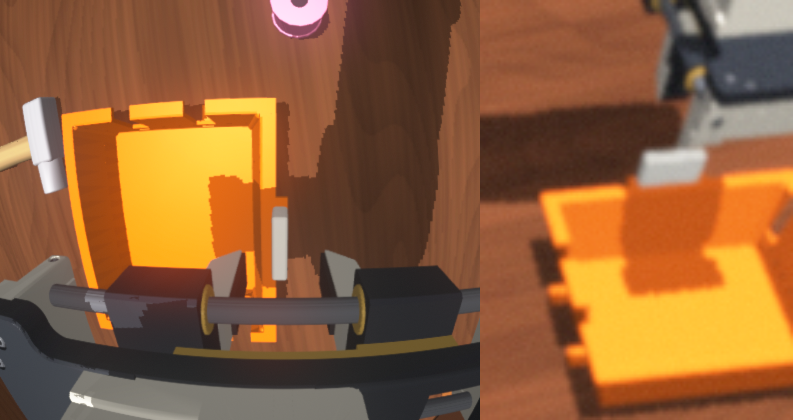

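The tab at (280,243) lies between the fingers (245 and 325). I'll check its position along the tab by ray.

Run:
```python
from h import *
im,K,T=load("w7")
hsv=cv2.cvtColor(im,cv2.COLOR_BGR2HSV); m=cv2.inRange(hsv,(0,0,100),(180,60,255)); m[:195]=0; m[290:]=0; m[:,:262]=0; m[:,300:]=0
ys,xs=np.nonzero(m); print(xs.min(),xs.max(),ys.min(),ys.max())
for q in ((xs.mean(),ys.min()),(xs.mean(),ys.max()),(xs.min(),243),(xs.max(),243)): print(q,onz(K,T,*q,.078,True).round(4))
```

```text
272 287 207 280
(np.float64(279.43330349149505), np.int64(207)) [0.421  0.2695 0.078 ]
(np.float64(279.43330349149505), np.int64(280)) [0.4283 0.3184 0.078 ]
(np.int64(272), 243) [0.4289 0.2918 0.078 ]
(np.int64(287), 243) [0.4198 0.2931 0.078 ]
```

```bash
python3 -m inch '[[[0.03,-0.02,-0.3],0,40],[[0.03,-0.02,-0.6],0,40],[[0.03,-0.02,-0.9],0,40],[[0.03,-0.02,-1.02],0,40],[[0.03,-0.02,-1.02],0,40]]'
python3 -m inch '[[[0,0,0],0,0],[[0,0,0],0,0],[[0,0,0],0,0],[[0,0,0],0,0],[[0,0,0],0,0]]'
python3 -m inch '[[[0,0,0],0,0],[[0,0,0],0,0],[[0,0,0],0,0],[[0,0,0],0,0],[[0,0,0],0,0]]'
```

```text
time: 18.67
position: [0.4229, 0.2935, 0.0321]
orientation: [3.139, -0.002, -1.714]
contact_force: [-0.6, -0.2, 0.2]
width: 0.0399
gripper_force: 0.0
time: 19.08
position: [0.4241, 0.2946, 0.0344]
orientation: [-3.141, 0.0, -1.715]
contact_force: [1.2, -0.8, -0.6]
width: 0.0114
gripper_force: 0.5
time: 19.5
position: [0.424, 0.2946, 0.0343]
orientation: [-3.141, 0.0, -1.715]
contact_force: [0.3, -1.1, 5.2]
width: 0.0097
gripper_force: 30.0
```

Tab pinched: opening 9.7 mm, 30 N. Lift gently and check the hang.

```bash
python3 -m inch '[[[0,0,0.3],0,0],[[0,0,0.7],0,0],[[0,0,1.2],0,0],[[0,0,1.7],0,0],[[0,0,2.2],0,0]]'
python3 -m inch '[[[0,0,0.6],0,0],[[0,0,1.2],0,0],[[0,0,1.8],0,0],[[0,0,2],0,0],[[0,0,2],0,0]]'
python3 - <<'E'
from h import *
s=shot("scene","s8.png"); print(ctrl.read_state()["position"])
cv2.imwrite("pics/s8c.png",s)
E
```

```text
time: 19.92
position: [0.4233, 0.2943, 0.1233]
orientation: [3.14, -0.0, -1.714]
contact_force: [0.2, -0.2, -2.3]
width: 0.0097
gripper_force: 30.0
time: 20.33
position: [0.4243, 0.2954, 0.2042]
orientation: [-3.139, 0.002, -1.715]
contact_force: [-0.1, 0.7, -1.3]
width: 0.0099
gripper_force: 30.0
[0.42402101 0.29448289 0.2025048 ]
```

View pics/s8c.png

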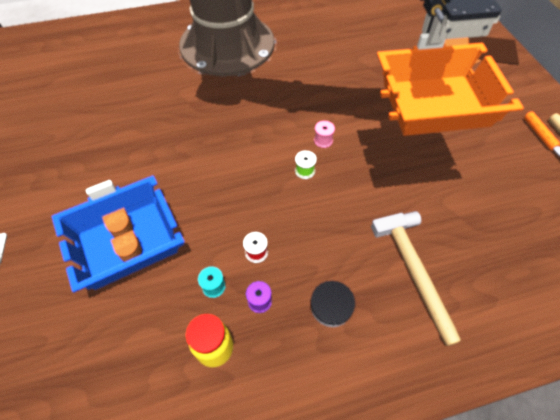

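The orange tote hangs level and the heels are visible inside the blue tote. Carry it with a gradual -159° turn (32 units) to the target tab position, about (0.607, -0.274).

```bash
python3 -m inch '[[[0.11,-0.35,0],-0.8,0],[[0.23,-0.7,0],-1.6,0],[[0.34,-1.05,0],-2.4,0],[[0.46,-1.4,0],-3.2,0],[[0.57,-1.75,0],-4,0]]'
python3 -m inch '[[[0.11,-0.35,0],-0.8,0],[[0.23,-0.7,0],-1.6,0],[[0.34,-1.05,0],-2.4,0],[[0.46,-1.4,0],-3.2,0],[[0.57,-1.75,0],-4,0]]'
python3 -m inch '[[[0.11,-0.35,0],-0.8,0],[[0.23,-0.7,0],-1.6,0],[[0.34,-1.05,0],-2.4,0],[[0.46,-1.4,0],-3.2,0],[[0.57,-1.75,0],-4,0]]'
python3 -m inch '[[[0.11,-0.35,0],-0.8,0],[[0.23,-0.7,0],-1.6,0],[[0.34,-1.05,0],-2.4,0],[[0.46,-1.4,0],-3.2,0],[[0.57,-1.75,0],-4,0]]'
python3 -m inch '[[[0.11,-0.35,0],-0.8,0],[[0.23,-0.7,0],-1.6,0],[[0.34,-1.05,0],-2.4,0],[[0.46,-1.4,0],-3.2,0],[[0.57,-1.75,0],-4,0]]'
python3 -m inch '[[[0.11,-0.35,0],-0.8,0],[[0.23,-0.7,0],-1.6,0],[[0.34,-1.05,0],-2.4,0],[[0.46,-1.4,0],-3.2,0],[[0.57,-1.75,0],-4,0]]'
```

```text
time: 20.8
position: [0.4461, 0.2229, 0.2002]
orientation: [3.14, -0.002, -2.067]
contact_force: [0.2, 0.7, -2.2]
width: 0.0099
gripper_force: 30.0
time: 21.22
position: [0.4687, 0.1529, 0.2002]
orientation: [3.14, -0.003, -2.416]
contact_force: [-0.5, -0.4, -1.2]
width: 0.0094
gripper_force: 30.0
time: 21.63
position: [0.4914, 0.0831, 0.2002]
orientation: [3.141, -0.003, -2.765]
contact_force: [-0.3, 1.0, -1.0]
width: 0.0092
gripper_force: 30.0
time: 22.05
position: [0.5141, 0.0133, 0.2001]
orientation: [-3.142, -0.003, -3.115]
contact_force: [0.5, -0.5, -1.6]
width: 0.0096
gripper_force: 30.0
time: 22.47
position: [0.5369, -0.0565, 0.2]
orientation: [-3.141, -0.003, 2.82]
contact_force: [-0.5, 0.8, -2.0]
width: 0.0096
gripper_force: 30.0
time: 22.88
position: [0.5596, -0.1264, 0.1998]
orientation: [-3.14, -0.003, 2.47]
contact_force: [-0.4, -0.0, -1.0]
width: 0.0099
gripper_force: 30.0
```

```bash
python3 -m inch '[[[0.11,-0.35,0],-0.8,0],[[0.23,-0.7,0],-1.6,0],[[0.34,-1.05,0],-2.4,0],[[0.46,-1.4,0],-3.2,0],[[0.57,-1.75,0],-4,0]]'
python3 -m inch '[[[0.11,-0.35,0],-0.8,0],[[0.23,-0.7,0],-1.6,0],[[0.34,-1.05,0],-2.4,0],[[0.46,-1.4,0],-3.2,0],[[0.57,-1.75,0],-4,0]]'
python3 -m inch '[[[0,0,0],0,0],[[0,0,0],0,0],[[0,0,0],0,0],[[0,0,0],0,0],[[0,0,0],0,0]]'
python3 - <<'E'
from h import *
t=shot("top","t9.png"); w=shot("scene","s9.png"); print(ctrl.read_state()["position"],ctrl.read_state()["q"].round(2))
cv2.imwrite("pics/s9c.png",np.hstack([cv2.resize(t[120:320,330:530],None,fx=2,fy=2),cv2.resize(w[80:320,20:260],None,fx=1.6667,fy=1.6667)]))
E
```

```text
time: 23.3
position: [0.5825, -0.1962, 0.1996]
orientation: [-3.139, -0.002, 2.122]
contact_force: [1.4, 0.4, -1.5]
width: 0.0094
gripper_force: 30.0
time: 23.72
position: [0.6053, -0.2661, 0.1994]
orientation: [-3.138, -0.002, 1.772]
contact_force: [0.6, 0.6, -2.1]
width: 0.0094
gripper_force: 30.0
time: 24.13
position: [0.6061, -0.2644, 0.2018]
orientation: [-3.141, -0.001, 1.778]
contact_force: [0.1, 0.6, -1.8]
width: 0.0096
gripper_force: 30.0
[ 0.60626157 -0.26488423  0.20212202] [ 0.61  0.53 -0.44  1.44  0.24  1.22  0.35]
```

View pics/s9c.png

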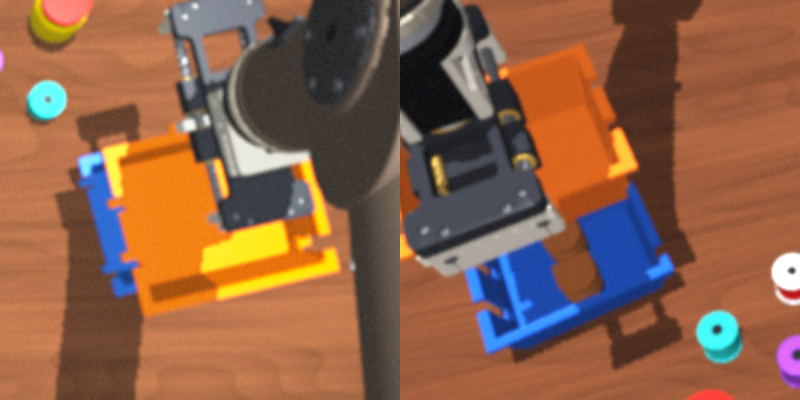

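```bash
python3 -m inch '[[[0.02,-0.23,-0.5],0.15,0],[[0.02,-0.23,-1],0.15,0],[[0.02,-0.23,-1.5],0.15,0],[[0.02,-0.23,-2],0.15,0],[[0.02,-0.23,-2.4],0.15,0]]'
python3 -m inch '[[[0,0,0],0,0],[[0,0,0],0,0],[[0,0,0],0,0],[[0,0,0],0,0],[[0,0,0],0,0]]'
python3 - <<'E'
from h import *
t=shot("top","t10.png"); w=shot("scene","s10.png"); print(ctrl.read_state()["position"],ctrl.read_state()["orientation"])
im,K,T=load("t10")
m=cv2.inRange(cv2.cvtColor(im,cv2.COLOR_BGR2HSV),(8,180,110),(25,255,255)); m[:,:350]=0
m[:150]=0; m=cv2.morphologyEx(m,cv2.MORPH_OPEN,np.ones((3,3)))
cs,_=cv2.findContours(m,cv2.RETR_EXTERNAL,cv2.CHAIN_APPROX_NONE); c=np.vstack([q for q in cs if cv2.contourArea(q)>60]); r=cv2.minAreaRect(c)
z=.055+.0343+ctrl.read_state()["position"][2]-.0686
B=np.array([onz(K,T,*q,z)[:2] for q in cv2.boxPoints(r)]); print(z,B.round(4).tolist(),B.mean(0).round(4),[np.linalg.norm(B[i+1]-B[i]).round(3) for i in (0,1)],np.degrees(np.arctan2(*(B[1]-B[0])[::-1])))
cv2.imwrite("pics/s10c.png",np.hstack([cv2.resize(t[150:290,350:490],None,fx=2.86,fy=2.86),cv2.resize(w[110:310,20:220],None,fx=2,fy=2)]))
E
```

```text
time: 24.65
position: [0.6066, -0.2745, 0.1046]
orientation: [-3.141, -0.0, 1.789]
contact_force: [-0.2, -0.1, -1.7]
width: 0.0096
gripper_force: 30.0
time: 25.07
position: [0.6079, -0.275, 0.1075]
orientation: [3.14, 0.001, 1.789]
contact_force: [0.9, -0.9, -1.5]
width: 0.0094
gripper_force: 30.0
[ 0.60758012 -0.27493394  0.10699169] [3.14042008e+00 8.92894012e-04 1.78894518e+00]
0.12769168626295574 [[0.59, -0.1814], [0.6334, -0.3568], [0.4697, -0.3942], [0.4267, -0.2203]] [ 0.5299 -0.2882] [np.float64(0.181), np.float64(0.168)] -76.11223054013185
```

View pics/s10c.png

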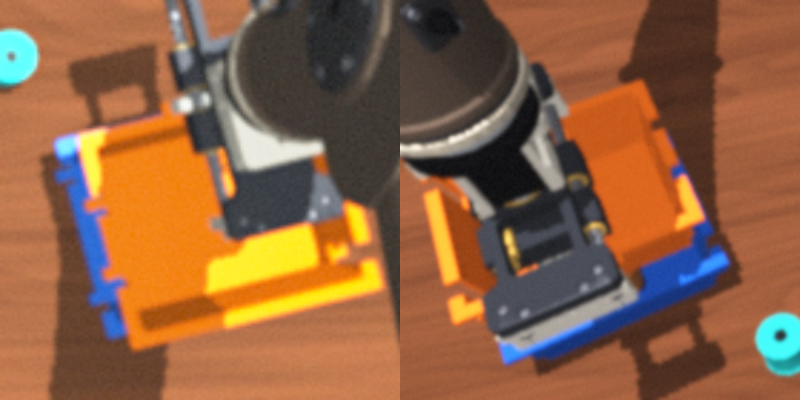

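The orange tote is centred over the blue one to about 2 mm: its near-left rim corner measures (0.427, -0.220) against an expected (0.428, -0.219). The white tabs are at opposite ends. Lower slowly.

```bash
python3 -m inch '[[[0,0,-0.1],0,0],[[0,0,-0.2],0,0],[[0,0,-0.3],0,0],[[0,0,-0.4],0,0],[[0,0,-0.45],0,0]]'
python3 -m inch '[[[0,0,-0.03],0,0],[[0,0,-0.06],0,0],[[0,0,-0.09],0,0],[[0,0,-0.12],0,0],[[0,0,-0.12],0,0]]'
```

```text
time: 25.58
position: [0.6066, -0.2746, 0.087]
orientation: [-3.141, -0.001, 1.789]
contact_force: [0.5, -0.3, -1.4]
width: 0.0096
gripper_force: 30.0
time: 26.0
position: [0.6075, -0.2747, 0.0835]
orientation: [3.141, 0.0, 1.789]
contact_force: [-0.6, 0.3, 1.2]
width: 0.0097
gripper_force: 30.0
```

Contact begins at 0.0835, right where the lugs should rest (0.0833). Release carefully and lift.

```bash
python3 -m inch '[[[0,0,-0.02],0,0],[[0,0,-0.03],0,14],[[0,0,-0.03],0,20],[[0,0,-0.03],0,28],[[0,0,-0.03],0,28]]'
python3 -m inch '[[[0,0,0.4],0,28],[[0,0,1],0,28],[[0,0,1.7],0,28],[[0,0,2.4],0,28],[[0,0,3],0,28]]'
python3 -m inch '[[[0,2,0],-5,50],[[0,3,0],-5,50],[[0,4,0],-5,50],[[0,5,0],-5,50],[[0,5,0],-5,50]]'
python3 -m inch '[[[0,0,0],-7,50],[[0,0,0],-7,50],[[0,0,0],-7,50],[[0,0,0],-7,50],[[0,0,0],-7,50]]'
python3 - <<'E'
from h import *
t=shot("top","t11.png"); w=shot("scene","s11.png")
cv2.imwrite("pics/s11c.png",np.hstack([cv2.resize(t[150:290,350:490],None,fx=2.86,fy=2.86),cv2.resize(w[110:310,20:220],None,fx=2,fy=2)]))
E
```

```text
time: 26.42
position: [0.6069, -0.2749, 0.0819]
orientation: [-3.141, -0.0, 1.789]
contact_force: [0.3, -0.2, 0.7]
width: 0.0265
gripper_force: 0.0
time: 26.83
position: [0.6072, -0.2748, 0.2039]
orientation: [3.141, 0.0, 1.789]
contact_force: [0.0, -0.1, 0.3]
width: 0.0278
gripper_force: 0.0
time: 27.25
position: [0.6067, -0.0709, 0.2024]
orientation: [3.141, -0.001, 1.35]
contact_force: [0.8, 0.5, 0.4]
width: 0.0498
gripper_force: 0.0
time: 27.67
position: [0.607, -0.0747, 0.202]
orientation: [3.142, 0.0, 0.736]
contact_force: [-0.9, 0.6, -0.2]
width: 0.0499
gripper_force: 0.0
```

View pics/s11c.png

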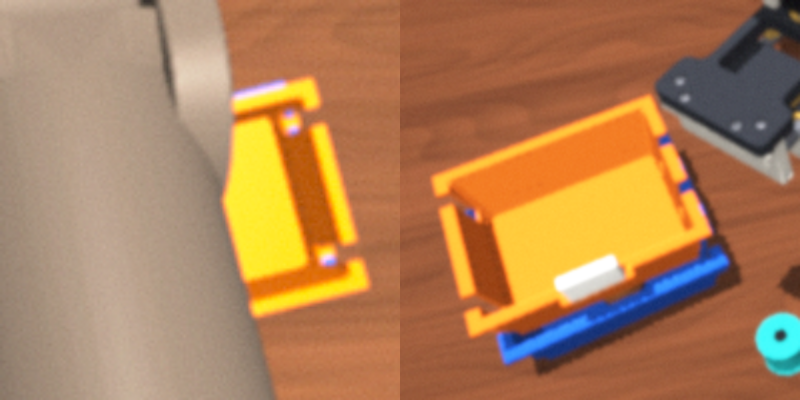

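The orange tote sits level, raised on the blue rim, with its white tab (crop (590,277)) opposite the blue one. I'll check its height numerically and go for the red spool.

```bash
python3 -m inch '[[[0.125,0.17,-1],-6,56],[[0.125,0.17,-2],-6,56],[[0.125,0.17,-2],-6,56],[[0.125,0.17,-2],-6,56],[[0.125,0.17,-2],-6,56]]'
python3 -m inch '[[[0,0,-0.5],0,56],[[0,0,-0.5],0,56],[[0,0,-0.5],0,56],[[0,0,-0.5],0,56],[[0,0,-0.5],0,56]]'
python3 - <<'E'
from h import *
_,K,T=load("s11")
P=np.array([onz(K,T,(x-400)/2+20,y/2+110,.104)[:2] for x,y in ((432,183),(655,97),(712,235),(470,335))])
print(P.round(3).tolist(),P.mean(0).round(4),[np.linalg.norm(P[i]-P[i-1]).round(3) for i in range(4)])
print(ctrl.read_state()["position"])
w=shot("wrist","w12.png"); im,K,T=load("w12")
m=cv2.inRange(cv2.cvtColor(w,cv2.COLOR_BGR2HSV),(0,0,130),(180,50,255)); m[290:]=0; m[:150]=0
for c in cv2.findContours(m,cv2.RETR_EXTERNAL,cv2.CHAIN_APPROX_NONE)[0]:
    if cv2.contourArea(c)>150: (u,v),r=cv2.minEnclosingCircle(c); print(round(u),round(v),round(r),onz(K,T,u,v,.04,True).round(4))
E
```

```text
time: 28.18
position: [0.6116, -0.0678, 0.1212]
orientation: [-3.141, 0.002, 0.216]
contact_force: [0.1, 0.2, 0.9]
width: 0.0563
gripper_force: 0.0
time: 28.6
position: [0.6127, -0.0681, 0.1031]
orientation: [3.141, -0.001, 0.22]
contact_force: [0.6, 0.3, -0.2]
width: 0.0556
gripper_force: 0.0
[[0.475, -0.402], [0.432, -0.216], [0.588, -0.186], [0.624, -0.368]] [ 0.5296 -0.2929] [np.float64(0.153), np.float64(0.191), np.float64(0.158), np.float64(0.186)]
[ 0.61272449 -0.06805459  0.10307158]
530 273 33 [ 0.6067 -0.3504  0.04  ]
33 274 36 [0.4839 0.1898 0.04  ]
358 270 25 [ 0.5779 -0.1432  0.04  ]
208 270 26 [ 0.5489 -0.0137  0.04  ]
283 210 28 [ 0.6177 -0.0665  0.04  ]
```

Stack checks: orange centre (0.530, -0.293), rim sides about 156 x 188 mm at z = 0.104. That fits a level, raised stack. Grasp the red spool.

```bash
python3 -m inch '[[[0.03,0.02,-0.7],0,56],[[0.03,0.02,-1.4],0,56],[[0.03,0.02,-2.1],0,56],[[0.03,0.02,-2.7],0,56],[[0.03,0.02,-2.9],0,56]]'
python3 -m inch '[[[0,0,0],0,25],[[0,0,0],0,25],[[0,0,0],0,25],[[0,0,0],0,25],[[0,0,0],0,25]]'
python3 -m inch '[[[0,0,0],0,25],[[0,0,0],0,25],[[0,0,0],0,25],[[0,0,0],0,25],[[0,0,0],0,25]]'
```

```text
time: 29.07
position: [0.6113, -0.0672, -0.0168]
orientation: [-3.141, 0.004, 0.219]
contact_force: [-0.6, -0.4, -0.4]
width: 0.0561
gripper_force: 0.0
time: 29.48
position: [0.6148, -0.0672, -0.0122]
orientation: [3.141, -0.003, 0.218]
contact_force: [0.5, -0.6, 5.3]
width: 0.0384
gripper_force: 30.0
time: 29.9
position: [0.6148, -0.0672, -0.0122]
orientation: [3.141, -0.003, 0.218]
contact_force: [0.1, -0.2, 7.6]
width: 0.0382
gripper_force: 30.0
```

```bash
python3 -m inch '[[[0,0,1],0,25],[[0,0,2],0,25],[[0,0,3],0,25],[[0,0,4],0,25],[[0,0,4.5],0,25]]'
python3 -m inch '[[[-0.5,-1,0],0,25],[[-0.9,-1.8,0],0,25],[[-1.3,-2.6,0],0,25],[[-1.7,-3.4,0],0,25],[[-2,-4,0],0,25]]'
python3 -m inch '[[[-0.4,-0.8,0],0,25],[[-0.83,-1.77,0],0,25],[[-0.83,-1.77,0],0,25],[[-0.83,-1.77,-0.5],0,25],[[-0.83,-1.77,-1],0,25]]'
python3 -m inch '[[[0,0,0],0,25],[[0,0,0],0,25],[[0,0,0],0,25],[[0,0,0],0,25],[[0,0,0],0,25]]'
python3 - <<'E'
from h import *
w=shot("wrist","w13.png"); print(ctrl.read_state()["position"])
cv2.imwrite("pics/w13c.png",w[:330,60:500])
E
```

```text
time: 30.32
position: [0.6154, -0.0671, 0.1721]
orientation: [3.14, -0.007, 0.218]
contact_force: [0.3, 0.3, -1.2]
width: 0.0381
gripper_force: 30.0
time: 30.73
position: [0.5313, -0.2304, 0.1668]
orientation: [3.14, 0.0, 0.216]
contact_force: [-0.1, -0.3, -1.6]
width: 0.0386
gripper_force: 30.0
time: 31.15
position: [0.5006, -0.2995, 0.1273]
orientation: [3.139, -0.003, 0.216]
contact_force: [-0.1, 1.1, -2.4]
width: 0.0381
gripper_force: 30.0
time: 31.57
position: [0.5009, -0.2981, 0.1273]
orientation: [3.14, -0.001, 0.218]
contact_force: [-0.2, 1.0, -1.1]
width: 0.0384
gripper_force: 30.0
[ 0.50074235 -0.2981033   0.12706371]
```

View pics/w13c.png

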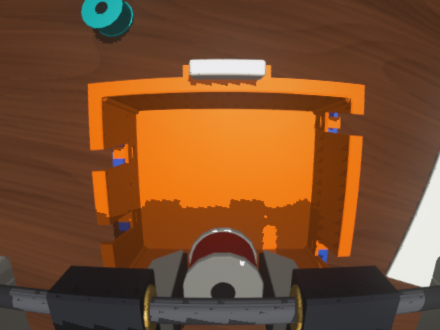

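The red spool (222,250) is centred between the orange walls (88 and 365). Lower and release.

```bash
python3 -m inch '[[[0,0,-0.5],0,25],[[0,0,-1],0,25],[[0,0,-1.5],0,25],[[0,0,-1.8],0,25],[[0,0,-1.8],0,25]]'
python3 -m inch '[[[0,0,-0.1],0,25],[[0,0,-0.2],0,25],[[0,0,-0.27],0,25],[[0,0,-0.27],0,25],[[0,0,-0.27],0,25]]'
python3 -m inch '[[[0,0,0],0,52],[[0,0,0],0,52],[[0,0,0],0,52],[[0,0,0],0,52],[[0,0,0],0,52]]'
python3 -m inch '[[[0,0,0.4],0,52],[[0,0,1],0,52],[[0,0,1.8],0,52],[[0,0,2.6],0,52],[[0,0,3.4],0,52]]'
```

```text
time: 32.03
position: [0.4987, -0.2972, 0.052]
orientation: [-3.139, 0.003, 0.218]
contact_force: [-1.2, -0.7, -0.9]
width: 0.0382
gripper_force: 30.0
time: 32.45
position: [0.5003, -0.2981, 0.0436]
orientation: [3.141, -0.0, 0.218]
contact_force: [0.3, 0.7, -0.2]
width: 0.0385
gripper_force: 30.0
time: 32.87
position: [0.5002, -0.298, 0.0434]
orientation: [3.141, -0.0, 0.218]
contact_force: [-1.0, -0.1, 0.8]
width: 0.0519
gripper_force: 0.0
time: 33.28
position: [0.4998, -0.2978, 0.1806]
orientation: [-3.141, 0.0, 0.218]
contact_force: [0.9, -0.4, -0.8]
width: 0.0516
gripper_force: 0.0
```

```bash
python3 -m inch '[[[-0.5,4.7,0],0,56],[[-0.5,4.7,0],0,56],[[-0.5,4.7,0],0,56],[[-0.5,4.7,0],0,56],[[-0.5,4.7,0],0,56]]'
python3 -m inch '[[[-0.55,4.54,0],0,56],[[-0.55,4.54,0],0,56],[[-0.55,4.54,0],0,56],[[-0.55,4.54,0],0,56],[[-0.55,4.54,-0.5],0,56]]'
python3 -m inch '[[[0,0,-0.6],0,56],[[0,0,-1.2],0,56],[[0,0,-1.8],0,56],[[0,0,-2],0,56],[[0,0,-2],0,56]]'
python3 -m inch '[[[0,0,0],0,56],[[0,0,0],0,56],[[0,0,0],0,56],[[0,0,0],0,56],[[0,0,0],0,56]]'
```

```text
time: 33.7
position: [0.4794, -0.1049, 0.1796]
orientation: [-3.14, -0.001, 0.222]
contact_force: [0.5, 0.5, -0.7]
width: 0.0561
gripper_force: 0.0
time: 34.12
position: [0.4593, 0.0784, 0.1623]
orientation: [-3.14, -0.007, 0.224]
contact_force: [1.0, -0.3, 1.0]
width: 0.0558
gripper_force: 0.0
time: 34.53
position: [0.4566, 0.0713, 0.0777]
orientation: [-3.142, 0.004, 0.218]
contact_force: [-0.5, -0.5, 0.6]
width: 0.056
gripper_force: 0.0
time: 34.95
position: [0.4587, 0.0717, 0.08]
orientation: [3.141, -0.001, 0.218]
contact_force: [0.3, 0.1, 0.2]
width: 0.056
gripper_force: 0.0
```

```bash
python3 -m inch '[[[0,0,-0.6],0,56],[[0,0,-1.2],0,56],[[0,0,-1.8],0,56],[[0,0,-2.2],0,56],[[0,0,-2.33],0,56]]'
python3 -m inch '[[[0,0,0],0,25],[[0,0,0],0,25],[[0,0,0],0,25],[[0,0,0],0,25],[[0,0,0],0,25]]'
python3 -m inch '[[[0,0,0],0,25],[[0,0,0],0,25],[[0,0,0],0,25],[[0,0,0],0,25],[[0,0,0],0,25]]'
```

```text
time: 35.37
position: [0.4569, 0.0713, -0.0157]
orientation: [3.142, 0.003, 0.218]
contact_force: [-0.2, -0.8, 0.2]
width: 0.0558
gripper_force: 0.0
time: 35.78
position: [0.459, 0.0719, -0.0129]
orientation: [3.142, -0.002, 0.218]
contact_force: [-0.2, -0.3, 5.0]
width: 0.038
gripper_force: 30.0
time: 36.2
position: [0.459, 0.0718, -0.013]
orientation: [3.141, -0.002, 0.218]
contact_force: [-1.7, -0.7, 6.7]
width: 0.0384
gripper_force: 30.0
```

```bash
python3 -m inch '[[[0,0,1],0,25],[[0,0,2],0,25],[[0,0,3],0,25],[[0,0,4],0,25],[[0,0,4.5],0,25]]'
python3 -m inch '[[[0.25,-0.9,0],0,25],[[0.5,-1.8,0],0,25],[[0.75,-2.7,0],0,25],[[1,-3.6,0],0,25],[[1.2,-4.5,0],0,25]]'
python3 -m inch '[[[0.25,-0.9,0],0,25],[[0.5,-1.8,0],0,25],[[0.75,-2.7,0],0,25],[[1,-3.6,0],0,25],[[1.2,-4.47,0],0,25]]'
python3 -m inch '[[[0,0,-0.5],0,25],[[0,0,-1],0,25],[[0,0,-1],0,25],[[0,0,-1],0,25],[[0,0,-1],0,25]]'
python3 - <<'E'
from h import *
w=shot("wrist","w14.png"); print(ctrl.read_state()["position"])
cv2.imwrite("pics/w14c.png",w[:330,60:500])
E
```

```text
time: 36.62
position: [0.4597, 0.0722, 0.171]
orientation: [3.142, -0.006, 0.218]
contact_force: [0.8, -0.0, -0.2]
width: 0.0383
gripper_force: 30.0
time: 37.03
position: [0.5064, -0.1102, 0.1666]
orientation: [3.141, -0.001, 0.218]
contact_force: [0.9, 0.2, -1.2]
width: 0.0385
gripper_force: 30.0
time: 37.45
position: [0.5543, -0.2892, 0.1664]
orientation: [3.141, -0.0, 0.218]
contact_force: [1.5, 0.5, -0.7]
width: 0.0384
gripper_force: 30.0
time: 37.87
position: [0.5545, -0.2867, 0.1271]
orientation: [3.141, -0.001, 0.219]
contact_force: [0.2, 0.7, 0.2]
width: 0.0388
gripper_force: 30.0
[ 0.55487123 -0.28690782  0.12753085]
```

View pics/w14c.png

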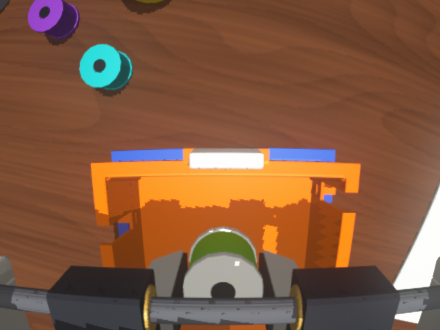

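The green spool is held at (222,250), centred and clear of the tab at (227,160). Lower and release.

```bash
python3 -m inch '[[[0,0,-0.5],0,25],[[0,0,-1],0,25],[[0,0,-1.5],0,25],[[0,0,-1.8],0,25],[[0,0,-1.8],0,25]]'
python3 -m inch '[[[0,0,-0.1],0,25],[[0,0,-0.2],0,25],[[0,0,-0.27],0,25],[[0,0,-0.27],0,25],[[0,0,-0.27],0,25]]'
python3 -m inch '[[[0,0,0],0,52],[[0,0,0],0,52],[[0,0,0],0,52],[[0,0,0],0,52],[[0,0,0],0,52]]'
python3 -m inch '[[[0,0,0.4],0,52],[[0,0,1],0,52],[[0,0,1.8],0,52],[[0,0,2.6],0,52],[[0,0,3.4],0,52]]'
python3 -m inch '[[[0,4,1],0,52],[[0,4,1],0,52],[[0,4,1],0,52],[[0,4,1],0,52],[[0,4,1],0,52]]'
python3 -m inch '[[[-1,4,0],0,52],[[-1,4,0],0,52],[[-1,4,0],0,52],[[-1,4,0],0,52],[[-1,4,0],0,52]]'
python3 - <<'E'
from h import *
t=shot("top","t15.png"); w=shot("scene","s15.png")
_,K,T=load("t15")
cv2.imwrite("pics/s15c.png",np.hstack([cv2.resize(t[150:290,350:490],None,fx=2.86,fy=2.86),cv2.resize(w[110:310,20:220],None,fx=2,fy=2)]))
E
```

```text
time: 38.33
position: [0.553, -0.2864, 0.0525]
orientation: [-3.14, 0.002, 0.219]
contact_force: [0.0, 0.1, -0.4]
width: 0.0384
gripper_force: 30.0
time: 38.75
position: [0.5543, -0.2873, 0.0437]
orientation: [3.141, -0.0, 0.218]
contact_force: [-0.0, -1.0, 0.2]
width: 0.0385
gripper_force: 30.0
time: 39.17
position: [0.5542, -0.2872, 0.0434]
orientation: [3.141, -0.0, 0.218]
contact_force: [0.3, -0.3, -0.1]
width: 0.0518
gripper_force: 0.0
time: 39.58
position: [0.5538, -0.287, 0.1806]
orientation: [-3.141, 0.0, 0.218]
contact_force: [1.1, -0.5, -0.1]
width: 0.0522
gripper_force: 0.0
time: 40.0
position: [0.5557, -0.117, 0.2218]
orientation: [-3.138, -0.005, 0.229]
contact_force: [0.5, 0.9, 1.2]
width: 0.052
gripper_force: 0.0
time: 40.42
position: [0.512, 0.042, 0.2198]
orientation: [-3.138, -0.001, 0.229]
contact_force: [0.3, 1.3, -0.6]
width: 0.052
gripper_force: 0.0
```

View pics/s15c.png

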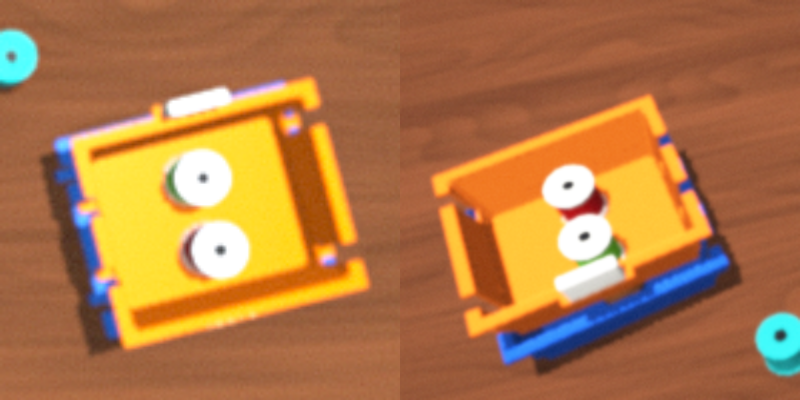

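Both spools stand upright in the orange tote (top crop (203,178) and (220,250)). The stack looks unchanged and the robot is clear. Handing in.

```bash
python3 -m inch '[[[0,0,0],0,52],[[0,0,0],0,52],[[0,0,0],0,52],[[0,0,0],0,52],[[0,0,0],0,52]]' | head -2; python3 -c "
from station import ctrl
print(ctrl.close_job())"
```

```text
time: 40.93
position: [0.5142, 0.0321, 0.2191]
the job is handed in; nothing more can be done
None
```

The job is handed in at about 41 s of the 141 s allowed: both heels are in the blue tote, the orange tote is stacked end for end on its rim, both spools are inside it, everything is let go, and the last pictures show the stack level; no verdict came back.

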